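Take a reading on the auto-refractor and print it

ROBOT

A 7-joint arm with a two-finger parallel gripper is mounted at the origin on the work surface. World frame = base frame: x ahead of the robot, y to its left, z up, the work surface at z = 0. Lengths are in m, angles in rad, forces in N, time in s.
With the tool pointing down it reaches from about 0.425 to 0.925 m from the base axis. Payload 6.8 kg.
Tool frame: the origin (TCP) lies midway between the tips of the shut fingers; the grasp point (between the pads) lies 19 mm behind it; y points along the fingers, x is the direction in which the jaws open and shut, and the axes are right-handed (so a half turn about y gives the same grasp; the last joint's range is limited). The gripper opens to 88 mm and grips with 3 to 60 N. Pads are 20 mm wide; open, the fingers measure 115 mm over their backs; the gripper's body (75 mm by 178 mm) begins 61 mm behind the grasp point.
Start: joints at [1.106, 0.477, 0.022, 1.555, -0.011, 1.109, -0.083], TCP at [0.236, -0.633, 0.223] pointing down, gripper open.
Joint ranges: [-2.96, 2.96], [-0.34, 2.1], [-1.41, 1.46], [0.24, 2.44], [-1.37, 4.51], [0.17, 1.92], [-2.96, 2.96]. Speed limits (rad/s): [2.39, 2.39, 3.14, 3.14, 3.14, 3.14, 3.14].

INTERFACE

Orientations are given as a rotation vector (axis times angle).
In Python, from cell import monitor, viewer, order gives the robot as it stands.
- The arm moves only by the tool carry_out, never from a script. Its argument "deltas" is a list of rows, each a list of 3 entries, a list of its own where there are three numbers: the shift along the tool's x, y, z in mm, then the turn, a rotation vector about the tool's x, y, z in degrees, then the opening, from 0 (shut) to 1 (fully open). A call has 1 to 10 rows; each row is the pose to reach, as a shift and turn from the pose measured when the call began, along the tool's axes at that moment; what a row does not reach only later rows make up. A row lasts 1/10 s, in which the tool goes at most 50 mm and 8.59 degrees, less where a joint would pass 70% of its speed; a pose out of reach is approached as far as the arm can. A call with a gripper value outside its range is refused whole. The fingers move at their own pace and stop on an object; the grip force is fixed at half the most. Time passes only in rows, so rows that repeat a pose let the fingers close. It gives the time, the measured TCP pose, the force and the opening at its end, in the units of the state.
- monitor.get_state(): the state, without advancing time (a new reading comes with each control period).
- viewer.camera(name): name is "scene" or "top" or "wrist"; returns the picture (480x640x3 uint8, red, green, blue); there is no depth.
- viewer.get_calibration(name): a dict with "mtx" (3x3 intrinsics, pixels), "pose" (4x4, takes a point from camera to world coordinates). Camera axes: x right, y up, looking along -z (the intrinsics and any distortion apply to the point x, -y, -z); pixel columns grow to the right and rows downward; lengths in m; the calibration is good to about 2 mm. A picture is of the moment at which its call begins: read the wrist's pose just before it. get_calibration takes no time and is no camera call; for the wrist camera it gives the pose at the moment of the call.
- order.finish_job(): hands the job in, once; it reports no verdict.
The state is a dict: "time_s": time; "joints": joint angles; "qd": joint speeds; "joint_torque": joint torques, N m; "tcp_pos": TCP position; "orientation": TCP orientation; "contact_force": force on the tool from outside, world axes, zero at the start; "torque": the same for the moment, N m; "width": opening from 0.0 (shut) to 1.0 (fully open).
Only numpy, scipy, OpenCV 4.12 (cv2) and the standard library are available. Lean on these libraries where they do the work, as an engineer would, in place of code of your own. Each camera call takes 0.05 s, during which the arm holds its last target. There are 200 camera calls.

TASK

The refractor is already lined up on the eye: take the reading by lightly pressing down the round button on top of the joystick with your fingertips and letting it go, without tilting the joystick. Then lightly press down the oblong print key on the deck, let it go and draw your hand clear. Grip nothing, and leave the other keys, the machine's head and everything lying about alone.

Things in the scene. Friction and masses are not known exactly. Their poses are not given: they have to be found in the camera images.
- refractor: auto-refractor, a cream table-top eye-measuring machine fixed to the table, 520 x 280 x 470 mm. Origin on the table under its middle; +x to the patient's end (chin rest), -x to the operator's end, +y to the operator's left, z up. The operator's end is a flat key deck 75 mm above the table, x = -260 to 0, y = -135 to 135 mm; the joystick stands at x = -165, y = 0; screen and head rise behind
- head: the refractor's tall head with tilted screen and chin-rest frame (same frame and origin as the refractor): screen's nearest edge at x = -40 mm, 240 to 385 mm above the table; head from x = 0 to 175 mm, 220 mm wide. Nothing of it overhangs the joystick or the keys; keep off it
- measure_top (a point): centre of the top of the measure button: round, grey, 18 mm across, on top of the joystick, some 160 mm above the table, 9 mm proud of the stick's black grip; z axis along the stick. The stick (29 mm thick, 78 mm tall above the deck) starts leaning up to 0.14 rad any way, lined up on the eye, and stays where it is put: about 2.5 N sideways at its top tilts it
- measure (a joint): how far the measure button is pressed, m: 0 up, 0.006 fully down along the stick. Spring key: gives way at 1 N, acts from 3 mm down (3.7 N), meets a hard stop at 6 mm (6.4 N; do not run into it fast), comes back by itself when let go.
- stick_head (a point): point on the joystick's axis at the top of its black grip, just below the measure button; shows whether the stick has been tilted
- print_top (a point): centre of the top face of the print key: the only oblong key, 36 x 17 mm (long side along the refractor's y), grey, at the operator's front left corner of the deck (refractor x = -205, y = +88 mm), top 84 mm above the table, 9 mm proud of the deck, facing up
- print (a joint): how far the print key is pressed, m: 0 up, 0.006 fully down. Spring key: gives way at 1 N, acts from 3 mm down (3.7 N), meets a hard stop at 6 mm (6.4 N; do not run into it fast), comes back by itself when let go.
- clear (a joint): small square key, 17 mm, 50 mm behind the print key (refractor x = -155, y = +88 mm): erases the reading. 0 up, 0.006 m fully down; leave it alone
- chin_up (a joint): triangular key, 20 mm, right of the joystick (refractor x = -155, y = -88 mm): drives the chin rest up. 0 up, 0.006 m fully down; leave it alone
- chin_down (a joint): triangular key, 20 mm, right of the joystick and nearer the operator (refractor x = -205, y = -88 mm): drives the chin rest down. 0 up, 0.006 m fully down; leave it alone
- dropper: white eye-drop bottle, 25 mm across, 60 mm high, standing on the key deck behind the square key; origin at the centre of its foot; leave it alone
- trial_lens: rimmed trial lens, 38 mm across with a small tab, 5 mm high, lying on the key deck between the joystick and the operator's edge; origin under its centre; leave it alone
- occluder: black eye paddle, 190 mm long, 6 mm thick, lying on the table; origin near its middle, disc towards its +x; leave it alone
- trial_frame: metal trial spectacles, 130 mm wide, 45 mm high, standing on the table; origin under the bridge; leave it alone
- torch: aluminium pen torch, 140 mm long, 17 mm high, lying on the table along its x axis; origin under its middle; leave it alone
- wipes: white round tub of wipes, 86 mm across, 130 mm high, standing on the table; origin at the centre of its foot; leave it alone

How it is judged:
On the way, in this order (a step that is already met when the one before it is completed fails the run):
1. the measure button on the joystick is pressed down by the fingertips (value of joint measure above 0.003 m and value of joint print below 0.001 m and contact force between the fingers and measure above 0.3 N), for 0.1 s.
2. the measure button is let go (value of joint each of measure, print below 0.001 m), for 0.1 s.
3. the print key is pressed down by the fingertips (value of joint print above 0.003 m and value of joint measure below 0.001 m and contact force between the fingers and print above 0.3 N), for 0.1 s.
At the end, for the whole second after the job is handed in: The measure button was pressed at least 3 mm of its 6 mm travel and let go, then the print key likewise; at the end all keys are up, the joystick's top is within 8 mm of where it started and every loose thing is within 10 mm of where it stood (all of step 2 and value of joint each of clear, chin_up, chin_down below 0.001 m and distance of stick_head from where it was at the start of the episode below 0.008 m and distance of each of dropper, trial_lens, occluder, trial_frame, torch, wipes from where it was at the start of the episode below 0.01 m); the robot touches nothing.
It fails at once if the joystick is tilted (its top moves more than 8 mm), or held or pushed by its black grip with more than 5 N instead of touched on its button (distance of stick_head from where it was at the start of the episode above 0.008 m or contact force between the fingers and stick_c0 above 5 N).
It fails at once if one of the other keys is pressed more than 1.5 mm (value of joint any of clear, chin_up, chin_down above 0.0015 m).
It fails at once if a press is not light: the fingers push the refractor or its controls with more than 30 N (contact force between the fingers and refractor above 30 N).
It fails at once if the robot pushes on the measuring head, screen or chin-rest frame with more than 3 N (contact force between any of the arm, the fingers and head above 3 N).
It fails at once if a loose thing is shifted or lifted more than 10 mm (distance of any of dropper, trial_lens, occluder, trial_frame, torch, wipes from where it was at the start of the episode above 0.01 m).
It also fails if it takes over 43 s, if anything falls off the work surface, if the arm or the gripper's body presses on something with over 40 N, if the wrist force passes 120 N, or if a joint passes its speed limit or range.

## Working session

There is one attempt and no reset: what is moved stays moved. The work goes in short steps, Python scripts to look and compute and a tool call to move; the robot and the scene stay as the last step left them, time stands still between calls to the robot, and variables do not carry over. Pictures are saved under pics/ and viewed, about 8 in all and at most 12, crops included, and the job is handed in when it is done.

Besides the shell and the picture viewer there is one more tool, called by a JSON object that holds its "api" and its "payload". carry_out: Moves the arm, as the interface text tells. Its arguments: {"type":"object","properties":{"deltas":{"type":"array","items":{"type":"array"}}},"required":["deltas"]}

```bash
mkdir -p pics
python3 - <<'E'
from cell import monitor, viewer
import cv2,json
s=monitor.get_state(); print({k:s[k] for k in('time_s','tcp_pos','orientation','width','contact_force')})
for n in('scene','top','wrist'):
    cv2.imwrite(f'pics/{n}0.png',viewer.camera(n)[:,:,::-1]); c=viewer.get_calibration(n); print(n,c)
E
```

```text
{'time_s': 0.0, 'tcp_pos': array([ 0.23554632, -0.6319458 ,  0.22171302]), 'orientation': array([-1.35620918,  0.94360423, -0.94109274]), 'width': 1.0024427767751296, 'contact_force': array([-0.00285366, -0.36015082,  0.29759167])}
scene {'mtx': array([[559.91632082,   0.        , 326.92900073],
       [  0.        , 559.91632082, 242.03105065],
       [  0.        ,   0.        ,   1.        ]]), 'pose': array([[ 0.97044882, -0.21107392,  0.11694819,  0.70762444],
       [ 0.24123252,  0.83655744, -0.49191313, -0.70505427],
       [ 0.00599615,  0.50558822,  0.86275408,  1.3133162 ],
       [ 0.        ,  0.        ,  0.        ,  1.        ]])}
top {'mtx': array([[591.51994429,   0.        , 308.83143006],
       [  0.        , 591.51994429, 243.01422027],
       [  0.        ,   0.        ,   1.        ]]), 'pose': array([[ 0.00864249,  0.99463325, -0.10310191,  0.3825177 ],
       [-0.99995548,  0.00898692,  0.00287662,  0.00471254],
       [ 0.00378775,  0.10307246,  0.99466664,  1.66114017],
       [ 0.        ,  0.        ,  0.        ,  1.        ]])}
wrist {'mtx': array([[337.00842187,   0.        , 316.79092326],
       [  0.        , 337.00842187, 241.75834819],
       [  0.        ,   0.        ,   1.        ]]), 'pose': array([[ 0.34855857,  0.89589206,  0.27547113,  0.31171234],
       [-0.9372854 ,  0.33370808,  0.10067274, -0.60392786],
       [-0.00173503, -0.29328542,  0.95602335,  0.38343823],
       [ 0.        ,  0.        ,  0.        ,  1.        ]])}
```

View pics/top0.png

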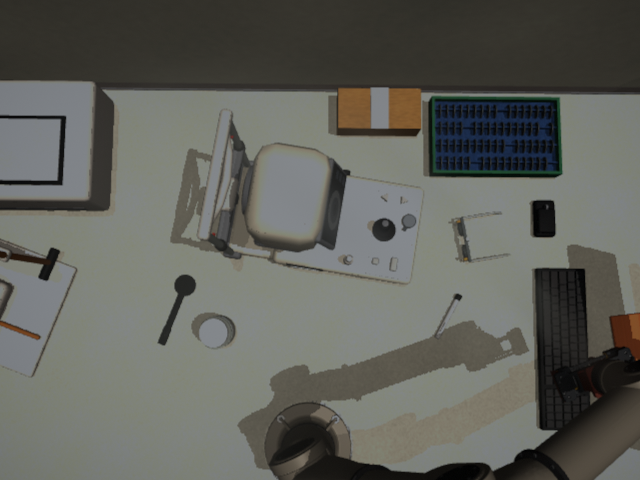

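View pics/scene0.png

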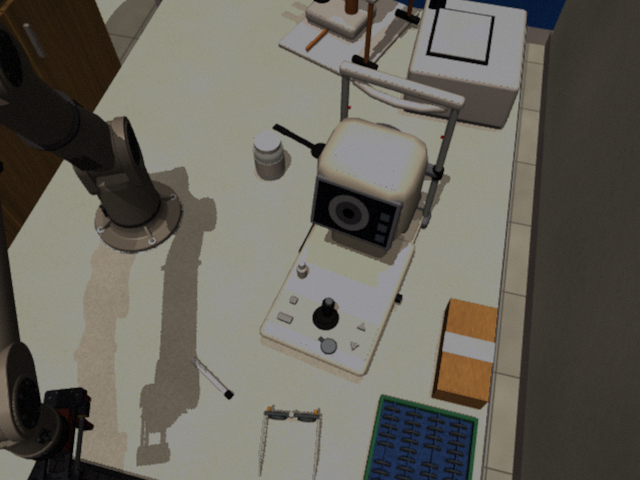

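Run:
```python
import cv2,numpy as np
a=cv2.imread('pics/top0.png')[170:290,325:435]; b=cv2.imread('pics/scene0.png')[255:375,255:415]
f=lambda i,k:cv2.convertScaleAbs(cv2.resize(i,None,fx=k,fy=k,interpolation=cv2.INTER_CUBIC),alpha=1.3)
cv2.imwrite('pics/crop_top.png',f(a,5)); cv2.imwrite('pics/crop_scene.png',f(b,5))
```

```text
(no output)
```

View pics/crop_top.png

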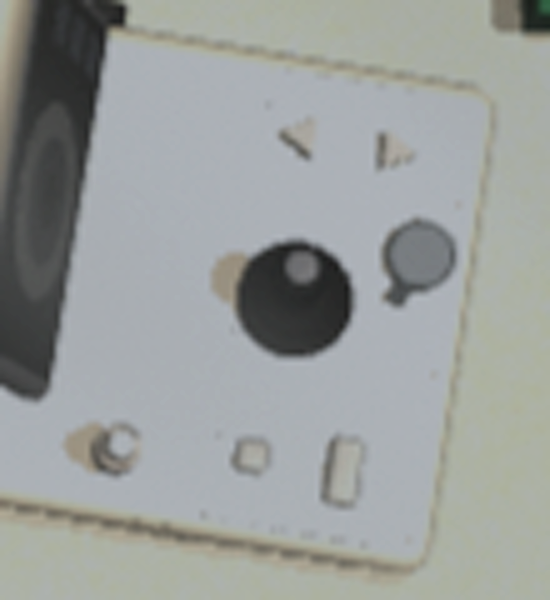

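View pics/crop_scene.png

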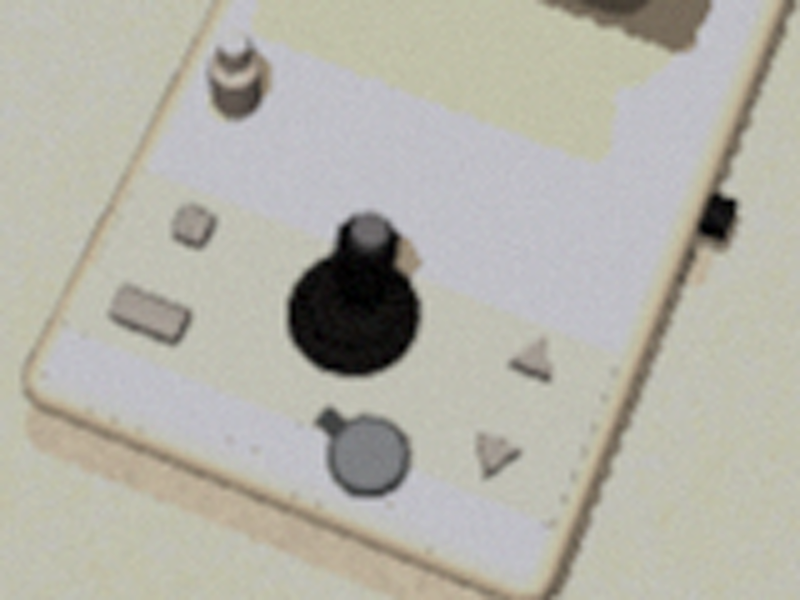

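```bash
cat > h.py <<'E'
import numpy as np
from cell import monitor, viewer
from scipy.spatial.transform import Rotation as R
def ray(n,uv,c=None):
    c=c or viewer.get_calibration(n); p=c['pose']; d=np.linalg.inv(c['mtx'])@[*uv,1]; d=p[:3,:3]@(d*[1,-1,-1]); return p[:3,3],d/np.linalg.norm(d)
def tri(rs):
    A=sum(np.eye(3)-np.outer(d,d) for o,d in rs); b=sum((np.eye(3)-np.outer(d,d))@o for o,d in rs); x=np.linalg.solve(A,b)
    return x,[round(1000*np.linalg.norm(np.cross(d,x-o)),1) for o,d in rs]
def proj(n,p):
    c=viewer.get_calibration(n); q=np.linalg.inv(c['pose'])@[*p,1]; q=c['mtx']@(q[:3]*[1,-1,-1]); return q[:2]/q[2]
E
cat > m.py <<'E'
from h import *
from scipy.optimize import least_squares
T=lambda u,v:((u+.5)/5-.5+325,(v+.5)/5-.5+170)
S=lambda u,v:((u+.5)/5-.5+255,(v+.5)/5-.5+255)
P={'measure':(T(302,266),S(371,231)),'print':(T(346,470),S(150,312)),'clear':(T(253,456),S(195,223)),'up':(T(298,137),S(534,360)),'down':(T(397,152),S(495,453))}
for k,(a,b) in P.items(): print(k,*tri([ray('top',a),ray('scene',b)]))
M={'print':(-.205,.088,.084),'clear':(-.155,.088,.084),'up':(-.155,-.088,.084),'down':(-.205,-.088,.084)}
def w(x,p): c,s=np.cos(x[2]),np.sin(x[2]); return np.array([x[0]+c*p[0]-s*p[1],x[1]+s*p[0]+c*p[1],p[2]])
def f(x): return np.concatenate([np.r_[proj('top',w(x,M[k]))-P[k][0],proj('scene',w(x,M[k]))-P[k][1]] for k in M])
r=least_squares(f,[.46,.0,1.5]); print(r.x,np.round(r.fun,1))
for k in M: print(k,w(r.x,M[k]))
piv=w(r.x,(-.165,0,.075)); print('stick foot',piv)
s=monitor.get_state(); print(R.from_rotvec(s['orientation']).as_matrix().round(3))
E
python3 m.py
```

```text
measure [ 0.59216359 -0.19448143  0.15852591] [np.float64(0.0), np.float64(0.0)]
print [ 0.49314604 -0.22733155  0.08328002] [np.float64(0.4), np.float64(0.4)]
clear [ 0.50070489 -0.17757077  0.08206229] [np.float64(0.8), np.float64(0.8)]
up [ 0.67431409 -0.20361134  0.07597246] [np.float64(0.1), np.float64(0.1)]
down [ 0.66598143 -0.25586168  0.08344182] [np.float64(0.7), np.float64(0.7)]
[ 0.61197823 -0.03877616  1.41188988] [-0.   0.  -0.4 -0.2  0.1 -0.3 -0.5 -0.2  1.2 -0.5  0.1 -0.5 -0.3 -0.5
 -0.  -0.3]
print [ 0.49264805 -0.22726836  0.084     ]
clear [ 0.50055998 -0.17789831  0.084     ]
up [ 0.67434254 -0.20574829  0.084     ]
down [ 0.66643061 -0.25511834  0.084     ]
stick foot [ 0.58586887 -0.20169731  0.075     ]
[[ 0.349 -0.001  0.937]
 [-0.937  0.001  0.349]
 [-0.001 -1.    -0.   ]]
```

The top crop shows the button at about (302,266) and the print key at (346,470). In the scene crop they are at (371,231) and (150,312). The fit to all four keys leaves about 1 px of error. Next I move to a midway point with the fingers shut and the jaw axis turned along the refractor's x.

{"api": "carry_out", "payload": {"deltas": [[[0, -15, 0], [0, 3, 0], 0], [[-14, -38, 36], [0, 7, 0], 0], [[-28, -38, 71], [0, 11, 0], 0], [[-43, -38, 107], [0, 15, 0], 0], [[-57, -38, 142], [0, 19, 0], 0], [[-71, -38, 178], [0, 23, 0], 0], [[-85, -38, 213], [0, 27, 0], 0], [[-100, -38, 249], [0, 29.5, 0], 0], [[-114, -38, 284], [0, 29.5, 0], 0], [[-128, -38, 320], [0, 29.5, 0], 0]]}}

```text
time_s: 1.15
tcp_pos: [0.4915, -0.3992, 0.2598]
orientation: [-1.13, 1.326, -1.323]
contact_force: [0.0, -0.0, -0.3]
width: 0.127
```

```bash
cat > go.py <<'E'
from h import *
import sys
s=monitor.get_state(); Rm=R.from_rotvec(s['orientation']).as_matrix()
t=np.array(eval(sys.argv[1])); print('t',s['time_s'],'tcp',s['tcp_pos'].round(4),'F',s['contact_force'].round(2),'w',round(s['width'],3),'q',s['joints'].round(2))
print('shift mm',(1000*Rm.T@(t-s['tcp_pos'])).round(1))
x=np.array([.158,.987,0]); W=np.c_[-x,[0,0,-1],np.cross(-x,[0,0,-1])]; print('turn deg',np.degrees(R.from_matrix(Rm.T@W).as_rotvec()).round(2))
E
python3 go.py '[.592,-.194,.22]'
```

```text
t 1.15 tcp [ 0.4915 -0.3992  0.2598] F [ 0.03 -0.04 -0.34] w 0.127 q [ 0.57  0.38  0.01  1.62 -0.01  1.15 -1.14]
shift mm [-218.4   40.    67. ]
turn deg [ 0.07  0.03 -0.07]
```

{"api": "carry_out", "payload": {"deltas": [[[-30, 0, 9], [0, 0, 0], 0], [[-60, 0, 18], [0, 0, 0], 0], [[-90, 10, 28], [0, 0, 0], 0], [[-120, 20, 37], [0, 0, 0], 0], [[-150, 30, 46], [0, 0, 0], 0], [[-180, 40, 55], [0, 0, 0], 0], [[-200, 40, 61], [0, 0, 0], 0], [[-218, 40, 67], [0, 0, 0], 0], [[-218, 40, 67], [0, 0, 0], 0]]}}

```text
time_s: 2.05
tcp_pos: [0.5931, -0.1908, 0.2196]
orientation: [-1.131, 1.324, -1.318]
contact_force: [-0.8, 0.0, -1.1]
width: 0.004
```

```bash
python3 go.py '[.5925,-.194,.18]'
python3 - <<'E'
from h import *
import cv2
for n in('scene','wrist'): cv2.imwrite(f'pics/{n}1.png',viewer.camera(n)[:,:,::-1])
print('scene tcp',proj('scene',monitor.get_state()['tcp_pos']))
for p in([.5922,-.1945,.1585],[.4927,-.2273,.084]): print(proj('wrist',p))
a=cv2.imread('pics/scene1.png')[160:400,230:490]; b=cv2.imread('pics/wrist1.png')
a=cv2.resize(a,None,fx=1.5,fy=1.5,interpolation=3); b=cv2.resize(b,(400,300))
c=np.zeros((360,800,3),np.uint8); c[:,:390]=a; c[:300,400:]=b; cv2.imwrite('pics/c1.png',cv2.convertScaleAbs(c,alpha=1.3))
E
```

```text
t 2.05 tcp [ 0.5931 -0.1908  0.2196] F [-0.81  0.01 -1.08] w 0.004 q [ 0.27  0.4  -0.07  1.68  0.03  1.06 -1.54]
shift mm [ 3.4 39.6 -0. ]
turn deg [ 0.09  0.32 -0.17]
scene tcp [328.74151235 289.12697863]
[316.64694784 258.19264084]
[365.15079091 320.65977634]
```

View pics/c1.png

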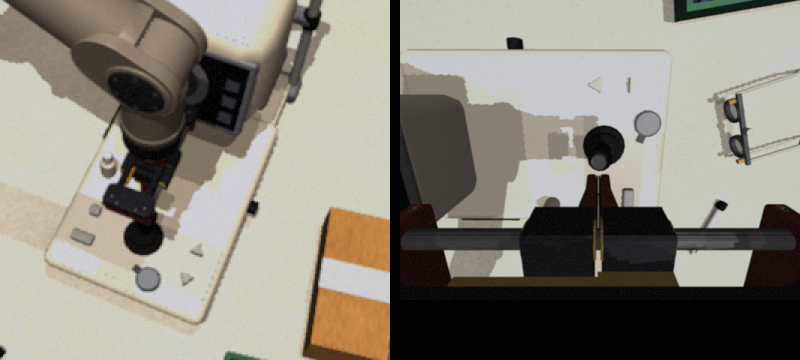

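{"api": "carry_out", "payload": {"deltas": [[[3, 20, 0], [0, 0.3, 0], 0], [[3, 20, 0], [0, 0.3, 0], 0], [[3, 20, 0], [0, 0.3, 0], 0]]}}

```text
time_s: 2.45
tcp_pos: [0.5902, -0.1992, 0.1997]
orientation: [-1.128, 1.332, -1.328]
contact_force: [-0.6, 0.8, 0.1]
width: 0.007
```

```bash
python3 go.py '[.5925,-.194,.165]'; python3 -c "
from h import *
s=monitor.get_state();print(s['qd'].round(3),s['joint_torque'].round(1))"
```

```text
t 2.45 tcp [ 0.5902 -0.1992  0.1997] F [-0.61  0.8   0.11] w 0.007 q [ 0.28  0.42 -0.07  1.7   0.03  1.03 -1.54]
shift mm [-5.5 34.7  1.5]
turn deg [ 0.17 -0.37 -0.02]
[-0.005 -0.012 -0.008 -0.019 -0.001 -0.001 -0.003] [  0.1 -52.6   0.4 -25.4   0.   -0.1   0. ]
```

{"api": "carry_out", "payload": {"deltas": [[[0, 0, 0], [0, 0, 0], 0], [[0, 0, 0], [0, 0, 0], 0], [[0, 0, 0], [0, 0, 0], 0], [[0, 0, 0], [0, 0, 0], 0], [[0, 0, 0], [0, 0, 0], 0]]}}

```text
time_s: 2.95
tcp_pos: [0.5903, -0.1992, 0.1999]
orientation: [-1.128, 1.332, -1.328]
contact_force: [0.2, 0.4, -0.3]
width: 0.005
```

```bash
python3 go.py '[.5925,-.194,.170]'; python3 -c "
from h import *
s=monitor.get_state();print(s['qd'].round(3),s['joint_torque'].round(1))"
```

```text
t 2.95 tcp [ 0.5903 -0.1992  0.1999] F [ 0.16  0.38 -0.33] w 0.005 q [ 0.28  0.42 -0.07  1.7   0.03  1.03 -1.54]
shift mm [-5.5 29.9  1.4]
turn deg [ 0.16 -0.36 -0.02]
[ 0.001  0.003 -0.001  0.003 -0.002 -0.004  0.002] [  0.  -53.6   0.3 -26.1  -0.   -0.1   0. ]
```

{"api": "carry_out", "payload": {"deltas": [[[-5.5, 12, 2], [0, -0.3, 0], 0], [[-5.5, 24, 2], [0, -0.3, 0], 0], [[-5.5, 28, 2], [0, -0.3, 0], 0], [[-5.5, 28, 2], [0, -0.3, 0], 0], [[-5.5, 28, 2], [0, -0.3, 0], 0]]}}

```text
time_s: 3.45
tcp_pos: [0.593, -0.1941, 0.1717]
orientation: [-1.131, 1.329, -1.324]
contact_force: [-0.1, 0.0, 0.3]
width: 0.006
```

```bash
python3 go.py '[.592,-.1945,.1585]'
python3 - <<'E'
from h import *
import cv2
cv2.imwrite('pics/s2.png',viewer.camera('scene')[:,:,::-1]); cv2.imwrite('pics/w2.png',viewer.camera('wrist')[:,:,::-1])
a=cv2.resize(cv2.imread('pics/s2.png')[250:350,280:380],None,fx=4,fy=4,interpolation=2); b=cv2.resize(cv2.imread('pics/w2.png')[200:320,250:380],(400,370),interpolation=2)
c=np.zeros((400,800,3),np.uint8); c[:,:400]=a; c[:370,400:]=b; cv2.imwrite('pics/c2.png',cv2.convertScaleAbs(c,alpha=1.6,beta=20))
print(proj('scene',monitor.get_state()['tcp_pos']),proj('wrist',monitor.get_state()['tcp_pos']))
E
```

```text
t 3.45 tcp [ 0.593  -0.1941  0.1717] F [-0.08  0.02  0.25] w 0.006 q [ 0.27  0.45 -0.07  1.73  0.04  0.97 -1.55]
shift mm [ 0.5 13.2 -0.9]
turn deg [ 0.18 -0.07 -0.01]
[329.38618685 298.27406515] [317.34930134 298.77320891]
```

View pics/c2.png

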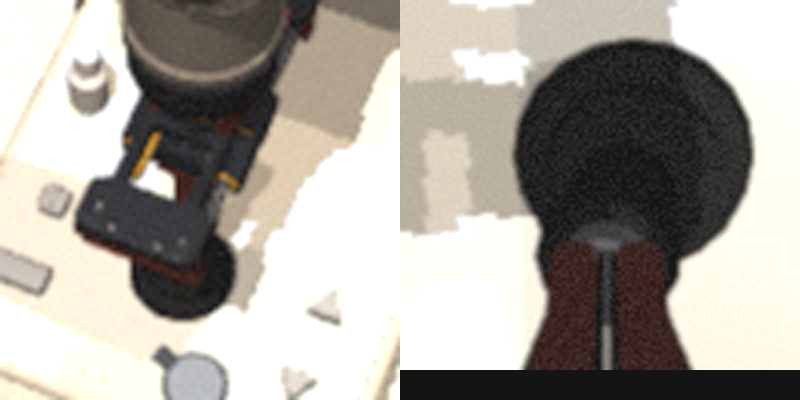

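{"api": "carry_out", "payload": {"deltas": [[[0.5, 4, -0.5], [0, 0, 0], 0], [[0.5, 8, -0.8], [0, 0, 0], 0], [[0.5, 10, -0.8], [0, 0, 0], 0], [[0.5, 11, -0.8], [0, 0, 0], 0], [[0.5, 11, -0.8], [0, 0, 0], 0]]}}

```text
time_s: 4.05
tcp_pos: [0.5924, -0.1948, 0.1613]
orientation: [-1.131, 1.328, -1.325]
contact_force: [-0.8, -0.8, 1.6]
width: 0.005
```

{"api": "carry_out", "payload": {"deltas": [[[0.2, 1, -0.1], [0, 0, 0], 0], [[0.2, 2, -0.1], [0, 0, 0], 0], [[0.2, 2, -0.1], [0, 0, 0], 0]]}}

```text
time_s: 4.35
tcp_pos: [0.5923, -0.195, 0.1594]
orientation: [-1.131, 1.328, -1.325]
contact_force: [-1.3, -0.2, 4.0]
width: 0.005
```

{"api": "carry_out", "payload": {"deltas": [[[0.1, 1, -0.1], [0, 0, 0], 0], [[0.1, 1.3, -0.1], [0, 0, 0], 0], [[0.1, 1.3, -0.1], [0, 0, 0], 0], [[0.1, 1.3, -0.1], [0, 0, 0], 0]]}}

```text
time_s: 4.75
tcp_pos: [0.5923, -0.1951, 0.1583]
orientation: [-1.13, 1.328, -1.325]
contact_force: [-1.8, -0.1, 4.6]
width: 0.003
```

```bash
for i in 1 2 ; do python3 go.py '[.592,-.1945,.1585]'|head -1; done
```

```text
t 4.75 tcp [ 0.5923 -0.1951  0.1583] F [-1.82 -0.06  4.65] w 0.003 q [ 0.27  0.46 -0.07  1.74  0.04  0.94 -1.55]
t 4.75 tcp [ 0.5923 -0.1951  0.1583] F [-1.82 -0.06  4.65] w 0.003 q [ 0.27  0.46 -0.07  1.74  0.04  0.94 -1.55]
```

{"api": "carry_out", "payload": {"deltas": [[[0, 0.4, -0.5], [0, 0, 0], 0], [[0, 0.8, -0.5], [0, 0, 0], 0], [[0, 0.8, -0.5], [0, 0, 0], 0], [[0, 0.8, -0.5], [0, 0, 0], 0]]}}

```text
time_s: 5.15
tcp_pos: [0.5921, -0.1951, 0.1577]
orientation: [-1.13, 1.327, -1.326]
contact_force: [-0.6, -0.8, 4.6]
width: 0.005
```

{"api": "carry_out", "payload": {"deltas": [[[0, 0.4, 0], [0, 0, 0], 0], [[0, 0.8, 0], [0, 0, 0], 0], [[0, 0.8, 0], [0, 0, 0], 0], [[0, 0.8, 0], [0, 0, 0], 0]]}}

```text
time_s: 5.55
tcp_pos: [0.5922, -0.1952, 0.1571]
orientation: [-1.13, 1.327, -1.326]
contact_force: [-1.5, -0.4, 5.5]
width: 0.005
```

{"api": "carry_out", "payload": {"deltas": [[[-0.2, -2, 0.2], [0, 0, 0], 0], [[-0.5, -5, 0.4], [0, 0, 0], 0], [[-1, -10, 0.6], [0, 0, 0], 0], [[-1, -20, 0.6], [0, 0, 0], 0], [[-1, -40, 0.6], [0, 0, 0], 0], [[-1, -60, 0.6], [0, 0, 0], 0], [[-1, -60, 0.6], [0, 0, 0], 0], [[-1, -60, 0.6], [0, 0, 0], 0]]}}

```text
time_s: 6.35
tcp_pos: [0.5932, -0.1942, 0.2174]
orientation: [-1.129, 1.326, -1.326]
contact_force: [0.8, 0.6, -0.2]
width: 0.005
```

```bash
python3 go.py '[.493,-.2273,.19]'
python3 - <<'E'
from h import *
import cv2
b=viewer.camera('wrist')[:,:,::-1].copy()
p=proj('wrist',[.5922,-.1945,.1585]); print(p, proj('wrist',[.4927,-.2273,.084]))
cv2.imwrite('pics/w3.png',cv2.convertScaleAbs(cv2.resize(b[150:360,230:430],None,fx=2.8,fy=2.8,interpolation=2),alpha=1.3))
E
```

```text
t 6.35 tcp [ 0.5932 -0.1942  0.2174] F [ 0.8   0.59 -0.23] w 0.005 q [ 0.27  0.4  -0.07  1.69  0.03  1.06 -1.54]
shift mm [ 48.6  27.4 -93.6]
turn deg [-0.01 -0.08  0.01]
[317.89077744 261.00340016] [366.57829549 323.09228197]
```

View pics/w3.png

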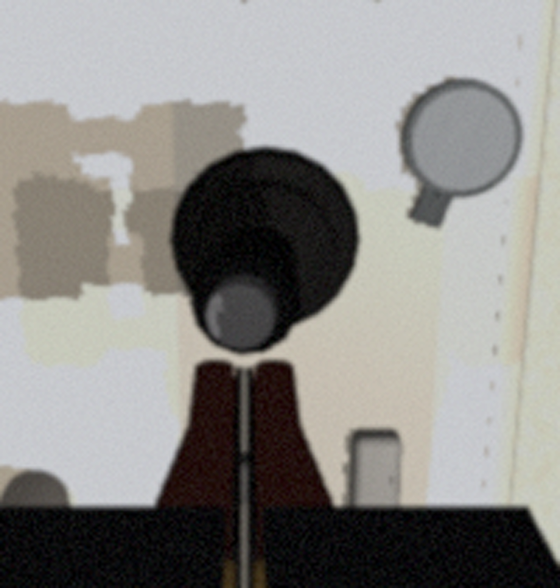

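{"api": "carry_out", "payload": {"deltas": [[[10, 0, -18], [0, 0, 0], 0], [[20, 0, -37], [0, 0, 0], 0], [[30, 0, -56], [0, 0, 0], 0], [[40, 0, -75], [0, 0, 0], 0], [[48, 10, -93], [0, 0, 0], 0], [[48, 27, -93.5], [0, 0, 0], 0], [[48.5, 50, -93.5], [0, 0, 0], 0], [[48.5, 70, -93.5], [0, 0, 0], 0], [[48.5, 80, -93.5], [0, 0, 0], 0], [[48.5, 80, -93.5], [0, 0, 0], 0]]}}

```text
time_s: 7.4
tcp_pos: [0.4911, -0.2265, 0.1349]
orientation: [-1.132, 1.331, -1.323]
contact_force: [0.4, -0.1, 0.1]
width: 0.006
```

```bash
python3 go.py '[.493,-.2273,.1]'
```

```text
t 7.4 tcp [ 0.4911 -0.2265  0.1349] F [ 0.41 -0.08  0.09] w 0.006 q [ 0.36  0.37 -0.06  1.95  0.03  0.83 -1.44]
shift mm [ 0.5 34.8  2.2]
turn deg [ 0.31 -0.07 -0.04]
```

{"api": "carry_out", "payload": {"deltas": [[[0.5, 15, 2], [0, 0, 0], 0], [[0.5, 30, 2], [0, 0, 0], 0], [[0.5, 40, 2], [0, 0, 0], 0], [[0.5, 44, 2], [0, 0, 0], 0], [[0.5, 46, 2], [0, 0, 0], 0], [[0.5, 46, 2], [0, 0, 0], 0]]}}

```text
time_s: 8.0
tcp_pos: [0.493, -0.2274, 0.0892]
orientation: [-1.132, 1.33, -1.323]
contact_force: [-0.5, 0.2, -0.6]
width: 0.001
```

```bash
python3 go.py '[.493,-.2273,.0835]'
python3 - <<'E'
from h import *
import cv2
cv2.imwrite('pics/s4.png',viewer.camera('scene')[:,:,::-1]); cv2.imwrite('pics/w4.png',viewer.camera('wrist')[:,:,::-1])
a=cv2.resize(cv2.imread('pics/s4.png')[260:360,245:345],None,fx=4,fy=4,interpolation=2); b=cv2.resize(cv2.imread('pics/w4.png')[180:330,240:400],(400,375),interpolation=2)
c=np.zeros((400,800,3),np.uint8); c[:,:400]=a; c[:375,400:]=b; cv2.imwrite('pics/c4.png',cv2.convertScaleAbs(c,alpha=1.4,beta=20))
E
```

```text
t 8.0 tcp [ 0.493  -0.2274  0.0892] F [-0.47  0.19 -0.63] w 0.001 q [ 0.36  0.43 -0.06  1.98  0.04  0.73 -1.45]
shift mm [-0.1  5.7 -0. ]
turn deg [ 0.28 -0.07 -0.03]
```

View pics/c4.png

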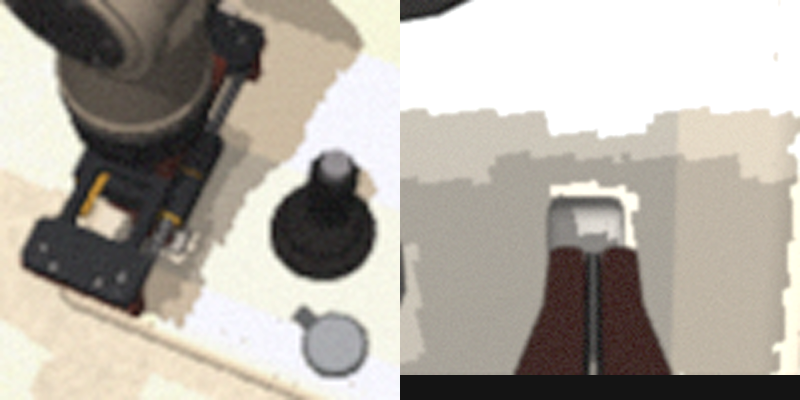

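The fingers are centred over the key, and the key shows ahead of the tips at (587,225). The stick is unchanged. Pressing gently now.

{"api": "carry_out", "payload": {"deltas": [[[0, 2, 0], [0, 0, 0], 0], [[0, 4, 0], [0, 0, 0], 0], [[0, 6, 0], [0, 0, 0], 0], [[0, 7, 0], [0, 0, 0], 0], [[0, 7, 0], [0, 0, 0], 0]]}}

```text
time_s: 8.6
tcp_pos: [0.4933, -0.2275, 0.0825]
orientation: [-1.132, 1.33, -1.324]
contact_force: [-0.1, -0.0, 3.2]
width: 0.007
```

{"api": "carry_out", "payload": {"deltas": [[[0, 1, 0], [0, 0, 0], 0], [[0, 2, 0], [0, 0, 0], 0], [[0, 2.3, 0], [0, 0, 0], 0], [[0, 2.3, 0], [0, 0, 0], 0], [[0, 2.3, 0], [0, 0, 0], 0]]}}

```text
time_s: 9.1
tcp_pos: [0.4933, -0.2275, 0.0803]
orientation: [-1.132, 1.33, -1.324]
contact_force: [-1.4, 0.3, 4.8]
width: 0.002
```

{"api": "carry_out", "payload": {"deltas": [[[0, 0.5, 0], [0, 0, 0], 0], [[0, 1, 0], [0, 0, 0], 0], [[0, 1, 0], [0, 0, 0], 0], [[0, 1, 0], [0, 0, 0], 0]]}}

```text
time_s: 9.5
tcp_pos: [0.4933, -0.2275, 0.0793]
orientation: [-1.132, 1.329, -1.324]
contact_force: [-1.6, 1.0, 5.2]
width: 0.011
```

{"api": "carry_out", "payload": {"deltas": [[[0, -2, 0], [0, 0, 0], 0], [[0, -5, 0], [0, 0, 0], 0], [[0, -10, 0], [0, 0, 0], 0], [[0, -30, 0], [0, 0, 0], 0], [[0, -60, 0], [0, 0, 0], 0], [[0, -90, 0], [0, 0, 0], 0], [[0, -120, 0], [0, 0, 0], 0], [[0, -150, 0], [0, 0, 0], 0], [[0, -170, 0], [0, 0, 0], 0], [[0, -170, 0], [0, 0, 0], 0]]}}

```text
time_s: 10.5
tcp_pos: [0.4955, -0.2282, 0.2524]
orientation: [-1.129, 1.325, -1.327]
contact_force: [0.2, 0.1, 0.6]
width: 0.007
```

{"api": "carry_out", "payload": {"deltas": [[[30, 0, -10], [0, 0, 0], 0], [[60, 0, -20], [0, 0, 0], 0], [[90, 0, -30], [0, 0, 0], 0], [[120, 0, -30], [0, 0, 0], 0], [[150, 0, -30], [0, 0, 0], 0], [[180, 0, -30], [0, 0, 0], 0], [[180, 0, -30], [0, 0, 0], 0], [[180, 0, -30], [0, 0, 0], 0], [[180, 0, -30], [0, 0, 0], 0]]}}

```text
time_s: 11.4
tcp_pos: [0.4375, -0.3996, 0.2516]
orientation: [-1.129, 1.325, -1.325]
contact_force: [-0.4, 0.9, -0.6]
width: 0.006
```

```bash
python3 go.py '[.493,-.2273,.0835]'|head -1
python3 - <<'E'
from h import *
import cv2
cv2.imwrite('pics/s5.png',viewer.camera('scene')[:,:,::-1]); cv2.imwrite('pics/t5.png',viewer.camera('top')[:,:,::-1])
a=np.hstack([cv2.imread(f'pics/{n}.png')[255:375,255:415] for n in('scene0','s5')])
b=np.hstack([cv2.imread(f'pics/{n}.png')[170:290,325:485] for n in('top0','t5')])
cv2.imwrite('pics/c5.png',cv2.convertScaleAbs(cv2.resize(np.vstack([a,b]),None,fx=2.5,fy=2.5,interpolation=2),alpha=1.3))
E
```

```text
t 11.4 tcp [ 0.4375 -0.3996  0.2516] F [-0.37  0.89 -0.57] w 0.006 q [ 0.6   0.32  0.05  1.73 -0.02  1.1  -1.08]
```

View pics/c5.png

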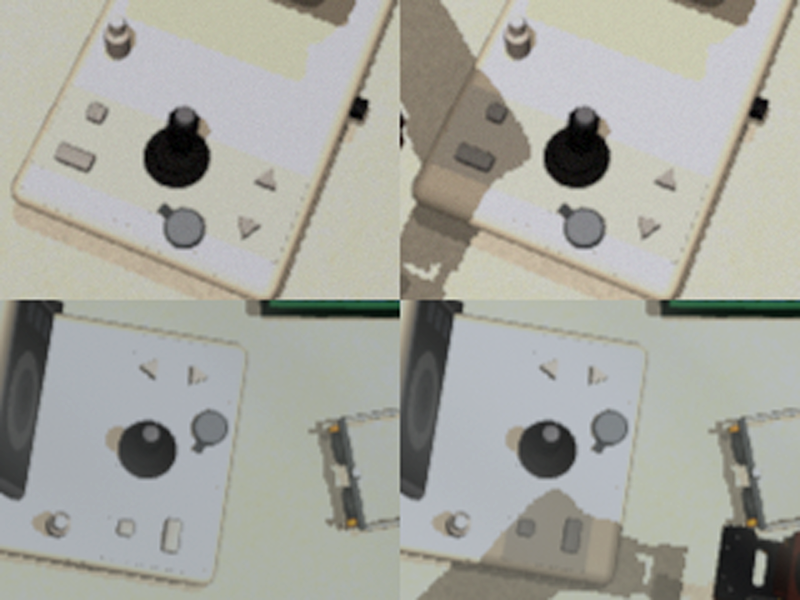

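The before and after pictures match: stick at (184,112) and (584,112), with the lens, dropper, keys and trial frame unmoved. The hand is clear, so I'm handing in.

```bash
python3 -c "
from cell import order
print(order.finish_job())"
```

```text
the job is handed in; nothing more can be done
None
```

I took the reading and then pressed print, and handed the job in with the hand clear; `finish_job` gives no verdict. About 11.4 s of the 43 s had gone when I took the final pictures.

- **Measure button:** I pressed it with the shut fingertips along the stick's lean to about 5.5 N (roughly 5 mm) and let it go. The sideways force briefly read about 1.8 N, under the 2.5 N that tilts the stick, and I backed it off before pressing the last bit.
- **Print key:** I pressed it to about 5.2 N, with the tip 4.7 mm below the key's nominal height. The two figures agree. I then let it go.
- **Depths:** I worked these out from the wrist force and fingertip height, since the key joints can't be read directly. Wrist force noise was about 0.5 to 1 N.
- **Last checks:** The before and after crops from the scene and top cameras show the joystick, keys, lens, dropper and trial frame unmoved. I did not compare the occluder, torch and tub of wipes in the final pictures; the fingers never went near the table surface. With the hand clear, the force reading was noise only (under 1 N).

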